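# Load a rack of blood tubes into the bench analyser

### The job

Load the blue rack of blood tubes into the bench analyser: set it, upright and lengthways, on the roller lane between the side guides in front of the hood, then push it along the rollers in under the hood until its far end is fully home against the back stop, and leave it there. Do not tip the rack, do not bump hard into the analyser, and do not knock the other things on the worktop about.

Things in the scene. Friction and masses are not known exactly. Their poses are not given: they have to be found in the camera images.
- rack: blue rack of bars and plates with four capped tubes fixed in it and a blank white label on each long side; 58 mm wide (x), 164 mm long (y), 62 mm high (z up), 0.15 to 0.3 kg. Origin: centre of underside. Starts at the right, its length roughly pointing away from the robot. Tubes at y = +-60 mm; caps, 17 mm wide, reach 94 mm above the underside. Both ways round are equally good.
- rack_grip (a point): middle of the rack's top, 60 mm above its underside, axes as the rack's. Grip here across the 58 mm width: on each long side a label holder, 44 mm long and flush with the frame, goes from the top 30 mm down; below it the sides are open. 50 mm either way along the length nothing stands higher. The rack's ends are upright plates, 58 mm wide, 62 mm high, good to push on.
- analyser: bench analyser, fixed: white housing with a hood at the far left, and a straight level roller lane coming out of it towards the robot. Origin: on the worktop, under the face of the back stop. x runs along the lane into the bay (the way to push), y to the left of that, z up. The lane's open end is at x = -374 mm. 17 free grey rollers, 16 mm thick; the rack rolls easily and stays where it is left.
- loading_place (a point): on the lane's middle line at roller-top height (32 mm above the worktop), axes as the analyser's: a good place for the centre of the rack's underside, 197 mm before home, its far end 13 mm before the hood. The guides are 66 mm apart inside; their flared lips reach 13 mm above the roller tops, the lane is 88 mm wide over all, so fingers beside the rack must stay above that.
- home (a point): where the centre of the rack's underside is when the rack is fully home: on the lane's middle line at roller-top height, 82 mm before the back stop, axes as the analyser's. The rack's near end plate is then 20 mm inside the hood's front edge: an upright tool cannot follow it there, one that leans back from the hood by 35 to 45 degrees can.
- hood_edge (a point): middle of the lower front edge of the hood, 155 mm above the worktop, axes as the analyser's. The hood is 126 mm wide, 208 mm deep and 62 mm thick (with roof and tilted panel up to 270 mm above the worktop); below it, pillars and clear panels stand 47 mm and more either side of the lane's middle line.
- lid_top (a point): top of the raised clear lid of the small white centrifuge that stands, fixed, between the rack's start and the analyser; 245 mm above the worktop. Its body is 95 mm high and fills about 110 mm all round a point 0.11 m nearer to the robot and 0.04 m to the left of this one. Carry the rack over or round it.
- specimen_cup_a: specimen cup with red screw lid, 62 mm wide, 72 mm tall, right of the analyser; leave it alone. Origin: centre of its underside.
- specimen_cup_b: specimen cup with yellow screw lid, 62 mm wide, 72 mm tall, behind the centrifuge; leave it alone. Origin: centre of its underside.
- glucose_meter: white hand-held meter, 93 x 52 x 20 mm, lying left of the lane; leave it alone. Origin: centre of its underside.
- tweezers: steel tweezers lying flat, 130 mm long, 9 mm high, in front of the centrifuge; leave it alone. Origin: centre of its underside.

How it is judged:
By the outcome, as a careful person would: the job done as asked, in the order asked, and still so for the second after the job is handed in, with the robot touching nothing.
It also fails if it takes over 58 s, if anything falls off the work surface, if the arm or the gripper's body presses on something with over 40 N, if the wrist force passes 120 N, or if a joint passes its speed limit or range.

### The arm

A 7-joint arm with a two-finger parallel gripper is mounted at the origin on a cart in front of the work surface, level with it; the furniture and walls round the work are solid. World frame = base frame: x ahead of the robot, y to its left, z up, the work surface at z = 0. Lengths are in m, angles in rad, forces in N, time in s.
With the tool pointing down it reaches from about 0.4 to 0.925 m from the base axis. Payload 5.6 kg.
Tool frame: the origin (TCP) lies at the very end of the fingers, on their centre line; the grasp point (between the pads) lies 19 mm behind it (r.grasp_offset is the distance from the TCP to the grasp point, in m); y points along the fingers, z is the direction in which the jaws open and shut, and the axes are right-handed (so a half turn about y gives the same grasp; the last joint's range is limited). The gripper opens to 85 mm and grips with 20 to 120 N. Pads are 22 mm wide; open, the fingers measure 114 mm over their backs; the gripper's body (76 mm by 85 mm) begins 54 mm behind the grasp point. The pads swing forward as they close: fully open they stand 13 mm farther back than shut.
Start: joints at [-1.369, 0.468, -0.012, 1.603, 0.006, 1.071, -0.056], TCP at [0.158, 0.631, 0.231] pointing down, gripper open.
Joint ranges: [-2.53, 2.53], [-0.31, 2.02], [-1.57, 1.55], [0.28, 2.44], [-1.29, 4.43], [0.15, 1.84], [-2.92, 2.92]. Speed limits (rad/s): [2.57, 2.57, 3.14, 3.14, 3.14, 3.14, 3.14].

### API

Orientations are given as a rotation vector (axis times angle).
In Python, from rig import sense, cams, finish_job, r gives the robot as it stands. The module is installed in compiled form; this text tells all that it offers.
- The arm moves only by the shell command python3 -m inch 'ROWS' [FORCE]. ROWS is JSON, a list of rows, each a list of 7 numbers: the shift along the tool's x, y, z in m, then the turn, a rotation vector about the tool's x, y, z in rad, then the closure, from -1 (fully open) to 1 (shut). In form: [[x, y, z, wx, wy, wz, fingers], ...]. A call has 1 to 8 rows; each row shifts and turns the commanded pose from where the row before left it, along the tool's axes as they then stand; what a row does not reach is not made up. A row lasts 1/12 s, in which the tool goes at most 41.7 mm and 7.16 degrees, less where a joint would pass 70% of its speed; a pose out of reach is approached as far as the arm can. A call is refused whole if a number of a shift passes 0.0417 or a number of a turn 0.125, either way. A call with a gripper value outside its range is refused whole. The fingers move at their own pace and stop on an object; FORCE is the grip in N (left out, the last holds). Time passes only in rows, so rows that do not move let the fingers close. It gives the time, the measured TCP pose, the force and the opening at its end, in the units of the state.
- sense(): the state, without advancing time (a new reading comes with each control period).
- cams.capture(name): name is "side" or "top" or "wrist"; returns (picture, depth): 480x640x3 uint8, blue, green, red; 480x640 float32, m along the optical axis (not along the pixel's ray), 0 where there is no reading.
- cams.get_calibration(name): a dict with "K" (3x3 intrinsics, pixels), "world_to_cam" (4x4, takes a point from world to camera coordinates); the wrist camera has in their place "tool_from_camera" (4x4, takes a point from camera to tool coordinates, whose origin is the TCP and whose axes are the tool frame's). Camera axes: x right, y up, looking along -z (the intrinsics and any distortion apply to the point x, -y, -z); pixel columns grow to the right and rows downward; lengths in m; the calibration is good to about 2 mm. A picture is of the moment at which its call begins: read the wrist's pose just before it. get_calibration takes no time and is no camera call.
- finish_job(): hands the job in, once; it reports no verdict.
The state is a dict: "time": time; "joints": joint angles; "qvel": joint speeds; "tau": joint torques, N m; "tcp_pos": TCP position; "orientation": TCP orientation; "wrist_force": force on the tool from outside, world axes, zero at the start; "ft_torque": the same for the moment, N m; "gripper_width": finger opening in m.
Only numpy, scipy, OpenCV 4.12 (cv2) and the standard library are available. Lean on these libraries where they do the work, as an engineer would, in place of code of your own. Each camera call takes 0.05 s, during which the arm holds its last target. There are 200 camera calls.

## Working session

There is one attempt and no reset: what is moved stays moved. The work goes in short steps, Python scripts to look and compute and a shell command to move; the robot and the scene stay as the last step left them, time stands still between calls to the robot, and variables do not carry over. Pictures are saved under pics/ and viewed, about 8 in all and at most 12, crops included, and the job is handed in when it is done.

```bash
mkdir -p pics; python3 - <<'E'
from rig import sense,cams,r
import cv2,numpy as np
s=sense();print(s)
for n in("top","side"):
    p,d=cams.capture(n);cv2.imwrite(f"pics/{n}0.png",p);np.save(f"pics/{n}0.npy",d)
    print(n,cams.get_calibration(n))
print(cams.get_calibration("wrist"),r.grasp_offset)
E
```

```text
{'time': 0.0, 'joints': array([-1.36900755,  0.46839849, -0.01163629,  1.60360402,  0.00599522,
        1.07137725, -0.05630974]), 'qvel': array([ 0.00068474, -0.00077459,  0.0001901 ,  0.00238014,  0.00200403,
        0.00045253, -0.00058128]), 'tau': array([ 5.66663693e-04, -5.32376647e+01,  2.21275608e-02, -2.51307607e+01,
        1.14753013e-02,  7.57398549e-03,  1.06008642e-06]), 'tcp_pos': array([0.1574415 , 0.63008517, 0.23033261]), 'orientation': array([-1.5639875 ,  0.19233966, -0.19216483]), 'wrist_force': array([-0.18932648, -0.01340198, -0.3540655 ]), 'ft_torque': array([ 0.03740532,  0.03752214, -0.04591712]), 'gripper_width': 0.08514418649951849}
top {'K': array([[524.03521973,   0.        , 325.95952072],
       [  0.        , 524.03521973, 241.36850396],
       [  0.        ,   0.        ,   1.        ]]), 'world_to_cam': array([[-2.69466820e-01, -9.63009672e-01,  6.20330354e-05,
         1.66828976e-01],
       [ 9.26109039e-01, -2.59123721e-01,  2.74184145e-01,
        -5.91729138e-01],
       [-2.64025909e-01,  7.39409790e-02,  9.61677207e-01,
        -1.21729583e+
[... 349 characters left out ...]
03065,  0.4888102 ,  0.83019525, -0.30723282],
       [-0.42799628, -0.71160714,  0.55716646, -0.71991336],
       [ 0.        ,  0.        ,  0.        ,  1.        ]])}
{'K': array([[389.95602634,   0.        , 322.81526638],
       [  0.        , 389.95602634, 243.48653855],
       [  0.        ,   0.        ,   1.        ]]), 'tool_from_camera': array([[ 1.02342283e-04, -9.49805584e-01, -3.12840760e-01,
        -7.96370568e-02],
       [ 8.40326232e-04,  3.12840733e-01, -9.49805227e-01,
        -1.42296053e-01],
       [ 9.99999642e-01, -1.65683062e-04,  8.30163383e-04,
        -9.67481944e-04],
       [ 0.00000000e+00,  0.00000000e+00,  0.00000000e+00,
         1.00000000e+00]])} 0.0187
```

View pics/top0.png

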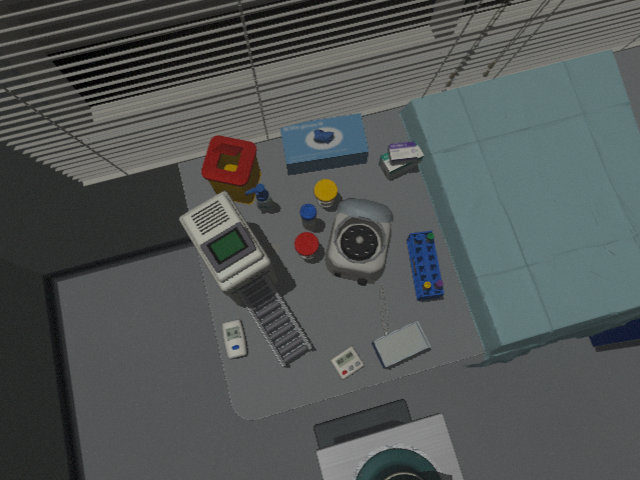

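View pics/side0.png

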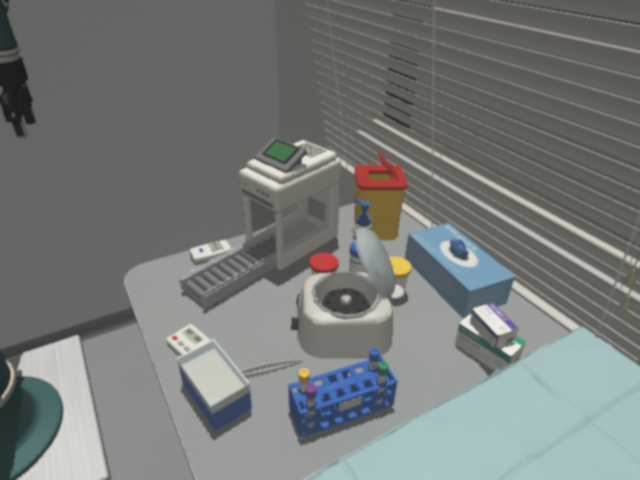

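```bash
cat > h.py <<'E'
import numpy as np,cv2
from rig import sense,cams,r
from scipy.spatial.transform import Rotation as R
def world(n,d,s=None):
    c=cams.get_calibration(n);K=c["K"]
    v,u=np.mgrid[:480,:640]
    P=np.stack([(u-K[0,2])/K[0,0]*d,-(v-K[1,2])/K[1,1]*d,-d],-1)
    if n=="wrist":
        P=P@c["tool_from_camera"][:3,:3].T+c["tool_from_camera"][:3,3]
        return P@R.from_rotvec(s["orientation"]).as_matrix().T+s["tcp_pos"]
    W=np.linalg.inv(c["world_to_cam"]);return P@W[:3,:3].T+W[:3,3]
E
python3 - <<'E'
from h import *
np.set_printoptions(precision=4,suppress=True)
for n in("top","side"):
    p=cv2.imread(f"pics/{n}0.png");d=np.load(f"pics/{n}0.npy");P=world(n,d)
    ok=d>0
    b,g,rr=[p[...,i].astype(int) for i in range(3)]
    x,y,z=P[...,0],P[...,1],P[...,2]
    m=ok&(b>rr*2)&(b>g*1.4)&(z>.052)&(z<.07)&(x>.3)&(y<-.05)&(x<.85)
    q=P[m]; print(n,"rack n",len(q)); 
    if len(q)>20: 
        rect=cv2.minAreaRect(q[:,:2].astype(np.float32));print(rect,np.median(q[:,2]),cv2.boxPoints(rect))
    # lane: points z .025-.05
    if n=="top":
        for (u,v) in [(430,236),(419,237),(427,286),(438,284),(285,365),(312,348),(250,308),(270,285),(270,262),(232,293),(307,240),(326,187),(402,345),(384,310),(235,340),(348,362),(362,243),(365,208),(455,200),(500,300),(475,350),(405,160),(325,140),(232,160),(308,213),(225,240),(300,430)]:
            print((u,v),P[v-1:v+2,u-1:u+2].reshape(-1,3)[d[v-1:v+2,u-1:u+2].ravel()>0].mean(0))
# enlarged crop
p=cv2.imread("pics/top0.png");c=p[180:390,170:460];cv2.imwrite("pics/crop1.png",cv2.resize(c,None,fx=2.7,fy=2.7,interpolation=cv2.INTER_CUBIC))
E
```

```text
top rack n 961
((0.49996522068977356, -0.2252558171749115), (0.05899001657962799, 0.16507576406002045), 81.7919921875) 0.06012569618906882 [[ 0.4141 -0.2427]
 [ 0.5774 -0.2662]
 [ 0.5859 -0.2078]
 [ 0.4225 -0.1843]]
(430, 236) [ 0.5564 -0.2493  0.0917]
(419, 237) [ 0.561  -0.222   0.0928]
(427, 286) [ 0.4392 -0.2017  0.0929]
(438, 284) [ 0.4365 -0.2282  0.0949]
(285, 365) [0.3567 0.1771 0.0213]
(312, 348) [0.3792 0.1031 0.0098]
(250, 308) [0.5128 0.2254 0.0351]
(270, 285) [0.5542 0.1635 0.0427]
(270, 262) [0.5754 0.144  0.1793]
(232, 293) [0.5327 0.2441 0.1651]
(307, 240) [0.634  0.0451 0.072 ]
(326, 187) [ 0.7581 -0.039   0.0721]
(402, 345) [ 0.3237 -0.1053  0.0658]
(384, 310) [ 0.4224 -0.0986  0.0001]
(235, 340) [0.4485 0.2814 0.0194]
(348, 362) [0.3224 0.0269 0.0153]
(362, 243) [ 0.5891 -0.0851  0.0732]
(365, 208) [ 0.6283 -0.0937  0.2209]
(455, 200) [ 0.6383 -0.3517  0.0596]
(500, 300) [ 0.3625 -0.3704  0.0604]
(475, 350) [ 0.2655 -0.2878 -0.0006]
(405, 160) [ 0.775  -0.2584  0.0726]
(325, 140) [ 0.8776 -0.0697  0.0916]
(232, 160) [0.9157 0.1799 0.0349]
(308, 213) [0.6916 0.026  0.1032]
(225, 240) [0.6257 0.2207 0.2639]
(300, 430) [ 0.1584  0.2329 -0.8111]
side rack n 1787
((0.500105619430542, -0.22602173686027527), (0.05831722542643547, 0.16337324678897858), 81.15020751953125) 0.059055421180861045 [[ 0.4149 -0.2423]
 [ 0.5763 -0.2674]
 [ 0.5853 -0.2098]
 [ 0.4239 -0.1846]]
```

View pics/crop1.png

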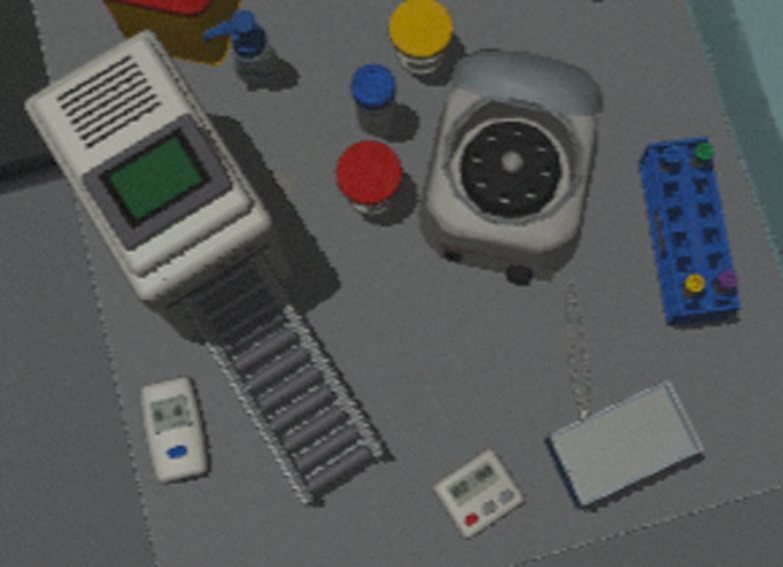

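```bash
python3 - <<'E'
from h import *
np.set_printoptions(precision=4,suppress=True)
Q=[]
for n in("top","side"):
    d=np.load(f"pics/{n}0.npy");P=world(n,d);p=cv2.imread(f"pics/{n}0.png")
    x,y,z=P[...,0],P[...,1],P[...,2]
    m=(d>0)&(z>.02)&(z<.055)&(x>.33)&(x<.5)&(y>.06)&(y<.25)
    q=P[m];rect=cv2.minAreaRect(q[:,:2].astype(np.float32));print(n,len(q),rect)
    print(cv2.boxPoints(rect))
    # hood top
    m=(d>0)&(z>.17)&(z<.30)&(x>.4)&(x<.85)&(y>.05)&(y<.4)
    q=P[m];rect=cv2.minAreaRect(q[:,:2].astype(np.float32));print("hood",len(q),rect);print(cv2.boxPoints(rect))
    m=(d>0)&(z>.2)&(z<.255)&(x>.6)&(x<.72)&(y>-.2)&(y<-.03);print("lid",P[m].mean(0),P[m].min(0),P[m].max(0))
    # edges at fixed along-lane direction: histogram later
    m=(d>0)&(z>.036)&(z<.055)&(x>.33)&(x<.56)&(y>.06)&(y<.28);q=P[m]
    for a in np.arange(50,70,1.):  # lane heading candidates: sharpness of lateral distribution
        pass
    best=max(((lambda h:(h**2).sum())(np.histogram(q[:,:2]@[-np.sin(a),np.cos(a)],np.arange(-.5,.5,.003))[0].astype(float)),a) for a in np.radians(np.arange(0,60,.5)))
    a=best[1];l=q[:,:2]@[-np.sin(a),np.cos(a)];print("heading",np.degrees(a),"lat",np.percentile(l,[1,10,25,50,75,90,99]),"along",np.percentile(q[:,:2]@[np.cos(a),np.sin(a)],[.5,5,95]))
E
```

```text
top 1580 ((0.4123607873916626, 0.1554742306470871), (0.21883676946163177, 0.10317330807447433), 25.96421241760254)
[[0.2914 0.1539]
 [0.3366 0.0612]
 [0.5333 0.157 ]
 [0.4882 0.2498]]
hood 5291 ((0.6889081001281738, 0.23149462044239044), (0.31644341349601746, 0.16843651235103607), 2.489163875579834)
[[0.5272 0.3088]
 [0.5345 0.1405]
 [0.8506 0.1542]
 [0.8433 0.3225]]
lid [ 0.6259 -0.089   0.2162] [ 0.6    -0.1415  0.2002] [ 0.6602 -0.0422  0.234 ]
heading 17.0 lat [-0.0114 -0.0087 -0.0057  0.0644  0.0689  0.0717  0.0801] along [0.3927 0.4017 0.5882]
side 2004 ((0.4397966265678406, 0.1642196774482727), (0.1517535001039505, 0.08765698969364166), 17.35132598876953)
[[0.3543 0.1834]
 [0.3804 0.0998]
 [0.5253 0.145 ]
 [0.4991 0.2287]]
hood 4800 ((0.6891533136367798, 0.2254161536693573), (0.3157771825790405, 0.16158856451511383), 2.1718709468841553)
[[0.5283 0.3002]
 [0.5344 0.1387]
 [0.85   0.1507]
 [0.8439 0.3121]]
lid [ 0.619  -0.1071  0.215 ] [ 0.6    -0.1436  0.2001] [ 0.6602 -0.0557  0.2308]
heading 17.0 lat [-0.0138 -0.0105 -0.0078  0.0653  0.0688  0.0763  0.0859] along [0.3931 0.4008 0.5989]
```

```bash
cat >> h.py <<'E'
def plan(pos,head,lean=0,s=None):
    """shift (tool axes) and turn (rotvec tool axes) to tool pose: x along heading, leaning, y down"""
    s=s or sense();T=R.from_rotvec(s["orientation"])
    h=np.radians(head);a=np.radians(lean)
    u=np.array([np.cos(h),np.sin(h),0]);k=np.array([0,0,1.])
    X=np.cos(a)*u+np.sin(a)*k;Y=np.sin(a)*u-np.cos(a)*k
    G=R.from_matrix(np.stack([X,Y,np.cross(X,Y)],1))
    return T.inv().apply(np.array(pos)-s["tcp_pos"]),(T.inv()*G).as_rotvec()
def show(pos,head,lean=0):
    s=sense();a,b=plan(pos,head,lean,s)
    print("t %.2f tcp %s f %s w %.4f"%(s["time"],s["tcp_pos"].round(4),s["wrist_force"].round(1),s["gripper_width"]))
    print("shift",a.round(4),"turn",b.round(4),"joints",s["joints"].round(2))
E
python3 -c "
from h import *
print(R.from_rotvec(sense()['orientation']).as_matrix().round(3))
show([.40,.155,.28],17)"
```

```text
[[ 0.97  -0.     0.242]
 [-0.242 -0.002  0.97 ]
 [ 0.    -1.    -0.002]]
t 0.10 tcp [0.1575 0.6301 0.2304] f [ 0.1 -0.2 -0.4] w 0.0853
shift [ 0.3505 -0.0489 -0.4022] turn [ 1.600e-03 -5.416e-01 -3.000e-04] joints [-1.37  0.47 -0.01  1.6   0.01  1.07 -0.06]
```

```bash
python3 -m inch '[[0.0234,-0.0033,-0.0268,0,0,0,-1],[0.0234,-0.0033,-0.0268,0,0,0,-1],[0.0234,-0.0033,-0.0268,0,0,0,-1],[0.0234,-0.0033,-0.0268,0,0,0,-1],[0.0234,-0.0033,-0.0268,0,0,0,-1],[0.0234,-0.0033,-0.0268,0,0,0,-1],[0.0234,-0.0033,-0.0268,0,0,0,-1],[0.0234,-0.0033,-0.0268,0,0,0,-1]]'
python3 -m inch '[[0.0234,-0.0033,-0.0268,0,0,0,-1],[0.0234,-0.0033,-0.0268,0,0,0,-1],[0.0234,-0.0033,-0.0268,0,0,0,-1],[0.0234,-0.0033,-0.0268,0,0,0,-1],[0.0234,-0.0033,-0.0268,0,0,0,-1],[0.0234,-0.0033,-0.0268,0,0,0,-1],[0.0234,-0.0033,-0.0268,0,0,0,-1]]'
python3 -m inch '[[0,0,0,0,-0.108,0,-1],[0,0,0,0,-0.108,0,-1],[0,0,0,0,-0.108,0,-1],[0,0,0,0,-0.108,0,-1],[0,0,0,0,-0.108,0,-1],[0,0,0,0,0,0,-1],[0,0,0,0,0,0,-1]]'
python3 - <<'E'
from h import *
show([.40,.155,.28],17)
s=sense();p,d=cams.capture("wrist");cv2.imwrite("pics/w1.png",p);np.save("pics/w1.npy",d)
import pickle;pickle.dump(s,open("pics/w1.pkl","wb"))
P=world("wrist",d,s);x,y,z=P[...,0],P[...,1],P[...,2]
m=(d>0)&(z>.037)&(z<.055)&(x>.33)&(x<.56)&(y>.06)&(y<.28);q=P[m]
best=max(((np.histogram(q[:,:2]@[-np.sin(a),np.cos(a)],np.arange(-.5,.5,.002))[0].astype(float)**2).sum(),a) for a in np.radians(np.arange(10,25,.25)))
a=best[1];l=q[:,:2]@[-np.sin(a),np.cos(a)];print("heading",np.degrees(a),len(q))
print(np.histogram(l,np.arange(-.03,.09,.003)))
print(np.percentile(q[:,:2]@[np.cos(a),np.sin(a)],[.2,1,99]),np.median(q[:,2]))
E
```

```text
time: 0.77
tcp_pos: [0.2876, 0.3753, 0.2576]
orientation: [-1.563, 0.192, -0.192]
wrist_force: [0.9, 0.2, 0.8]
gripper_width: 0.0853
time: 1.35
tcp_pos: [0.4009, 0.1537, 0.2809]
orientation: [-1.562, 0.192, -0.192]
wrist_force: [0.8, 0.0, 0.1]
gripper_width: 0.0854
time: 1.93
tcp_pos: [0.4004, 0.1554, 0.2806]
orientation: [-1.559, -0.229, 0.23]
wrist_force: [-0.5, 0.5, -0.5]
gripper_width: 0.0854
t 1.93 tcp [0.4004 0.1554 0.2806] f [-0.5  0.5 -0.5] w 0.0854
shift [-0.0005  0.0006 -0.0003] turn [ 0.0001 -0.0045 -0.0004] joints [-0.75  0.02  0.31  2.07 -0.01  1.06  1.42]
heading 17.25 2991
(array([  0,   0,   0,   0, 100, 502, 545, 229,   0,   0,   0,   0,   0,
         0,   0,   0,   0,   0,   0,   0,   0,   0,   0,   0,   0,   0,
         0,   0,   0, 237, 587, 560, 105,   0,  49,  25,  23,  24,   5]), array([-3.0000000e-02, -2.7000000e-02, -2.4000000e-02, -2.1000000e-02,
       -1.8000000e-02, -1.5000000e-02, -1.2000000e-02, -9.0000000e-03,
       -6.0000000e-03, -3.0000000e-03, -6.9388939e-18,  3.0000000e-03,
        6.0000000e-03,  9.0000000e-03,  1.2000000e-02,  1.5000000e-02,
        1.8000000e-02,  2.1000000e-02,  2.4000000e-02,  2.7000000e-02,
        3.0000000e-02,  3.3000000e-02,  3.6000000e-02,  3.9000000e-02,
        4.2000000e-02,  4.5000000e-02,  4.8000000e-02,  5.1000000e-02,
        5.4000000e-02,  5.7000000e-02,  6.0000000e-02,  6.3000000e-02,
        6.6000000e-02,  6.9000000e-02,  7.2000000e-02,  7.5000000e-02,
        7.8000000e-02,  8.1000000e-02,  8.4000000e-02,  8.7000000e-02]))
[0.39419012 0.39533045 0.6020904 ] 0.04139611469706933
```

View pics/w1.png

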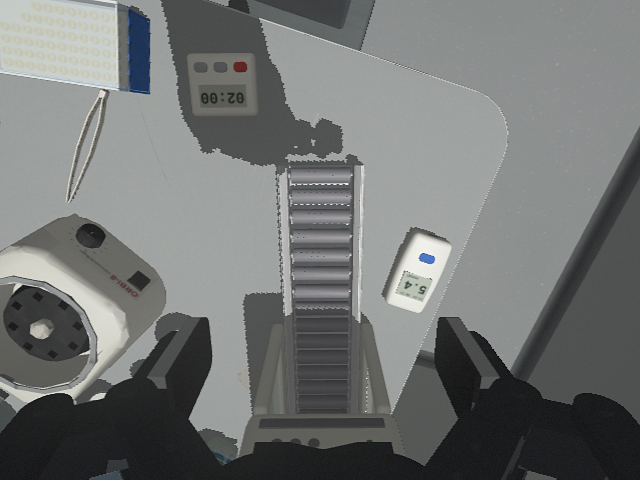

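```bash
python3 - <<'E'
from h import *
show([.498,-.2256,.25],-8.5)
a=np.radians(-8.5);u=np.array([np.cos(a),np.sin(a)]);n=np.array([-u[1],u[0]])
for k in("top","side"):
    d=np.load(f"pics/{k}0.npy");P=world(k,d).reshape(-1,3)[d.ravel()>0]
    q=P[:,:2]-[.5,-.2256];al=q@u;la=q@n;z=P[:,2]
    for lo,hi in((-.03,0),(0,.03)):
        m=(al>lo)&(al<hi)&(la<-.025)&(la>-.13)
        print(k,[(b,round(float(np.percentile(z[m&(abs(la-b)<.004)],90)),3) if (m&(abs(la-b)<.004)).any() else None) for b in np.arange(-.125,-.025,.008).round(3)])
E
```

```text
t 1.98 tcp [0.4005 0.1554 0.2807] f [ 0.  -0.3  0. ] w 0.0853
shift [-0.0164  0.0307 -0.393 ] turn [ 1.000e-04  4.406e-01 -2.000e-04] joints [-0.75  0.02  0.31  2.07 -0.01  1.06  1.42]
top [(np.float64(-0.125), 0.065), (np.float64(-0.117), 0.062), (np.float64(-0.109), 0.061), (np.float64(-0.101), 0.05), (np.float64(-0.093), 0.033), (np.float64(-0.085), 0.017), (np.float64(-0.077), 0.004), (np.float64(-0.069), 0.004), (np.float64(-0.061), 0.005), (np.float64(-0.053), 0.004), (np.float64(-0.045), 0.005), (np.float64(-0.037), None), (np.float64(-0.029), 0.064)]
top [(np.float64(-0.125), 0.062), (np.float64(-0.117), 0.063), (np.float64(-0.109), 0.063), (np.float64(-0.101), 0.057), (np.float64(-0.093), 0.043), (np.float64(-0.085), 0.025), (np.float64(-0.077), 0.01), (np.float64(-0.069), 0.003), (np.float64(-0.061), 0.003), (np.float64(-0.053), 0.003), (np.float64(-0.045), 0.005), (np.float64(-0.037), None), (np.float64(-0.029), 0.063)]
side [(np.float64(-0.125), 0.06), (np.float64(-0.117), 0.06), (np.float64(-0.109), 0.059), (np.float64(-0.101), 0.047), (np.float64(-0.093), None), (np.float64(-0.085), 0.006), (np.float64(-0.077), 0.004), (np.float64(-0.069), 0.0), (np.float64(-0.061), 0.0), (np.float64(-0.053), 0.0), (np.float64(-0.045), 0.001), (np.float64(-0.037), 0.001), (np.float64(-0.029), 0.058)]
side [(np.float64(-0.125), 0.061), (np.float64(-0.117), 0.06), (np.float64(-0.109), 0.06), (np.float64(-0.101), 0.058), (np.float64(-0.093), None), (np.float64(-0.085), None), (np.float64(-0.077), 0.006), (np.float64(-0.069), 0.001), (np.float64(-0.061), 0.0), (np.float64(-0.053), 0.001), (np.float64(-0.045), 0.001), (np.float64(-0.037), 0.001), (np.float64(-0.029), 0.058)]
```

```bash
python3 -m inch '[[-0.0015,0.0028,-0.0357,0,0,0,-1],[-0.0015,0.0028,-0.0357,0,0,0,-1],[-0.0015,0.0028,-0.0357,0,0,0,-1],[-0.0015,0.0028,-0.0357,0,0,0,-1],[-0.0015,0.0028,-0.0357,0,0,0,-1],[-0.0015,0.0028,-0.0357,0,0,0,-1],[-0.0015,0.0028,-0.0357,0,0,0,-1],[-0.0015,0.0028,-0.0357,0,0,0,-1]]'
python3 -m inch '[[-0.0015,0.0028,-0.0357,0,0,0,-1],[-0.0015,0.0028,-0.0357,0,0,0,-1],[-0.0015,0.0028,-0.0357,0,0,0,-1],[0,0,0,0,0.11,0,-1],[0,0,0,0,0.11,0,-1],[0,0,0,0,0.11,0,-1],[0,0,0,0,0.11,0,-1],[0,0,0,0,0,0,-1]]'
python3 -m inch '[[0,0,0,0,0,0,-1],[0,0,0,0,0,0,-1]]'
python3 - <<'E'
from h import *
s=sense();p,d=cams.capture("wrist");cv2.imwrite("pics/w2.png",p)
P=world("wrist",d,s);z=P[...,2];b,g,rr=[p[...,i].astype(int) for i in range(3)]
m=(d>0)&(b>rr*2)&(b>g*1.4)&(z>.054)&(z<.068)&(P[...,0]<.7)&(P[...,1]<-.1)
q=P[m];rect=cv2.minAreaRect(q[:,:2].astype(np.float32));print(len(q),rect,np.median(q[:,2]));
bx=cv2.boxPoints(rect);e=[bx[1]-bx[0],bx[2]-bx[1]];e=max(e,key=np.linalg.norm);print(np.degrees(np.arctan(e[1]/e[0])))
show([.5,-.2256,.029],-8.5)
E
```

```text
time: 2.65
tcp_pos: [0.4724, -0.1228, 0.2584]
orientation: [-1.558, -0.23, 0.23]
wrist_force: [0.7, 0.6, 0.5]
gripper_width: 0.0854
time: 3.32
tcp_pos: [0.499, -0.225, 0.2497]
orientation: [-1.568, 0.118, -0.117]
wrist_force: [0.2, -0.2, -0.1]
gripper_width: 0.0856
time: 3.48
tcp_pos: [0.4991, -0.2248, 0.2499]
orientation: [-1.568, 0.112, -0.112]
wrist_force: [-0.8, 1.0, -0.3]
gripper_width: 0.0854
7515 ((0.5024094581604004, -0.22812165319919586), (0.05768923833966255, 0.16417115926742554), 81.62334442138672) 0.05966429226331352
-8.37665
t 3.53 tcp [ 0.4992 -0.2248  0.25  ] f [-0.6 -0.4 -0.6] w 0.0855
shift [ 0.0009  0.221  -0.0007] turn [-0.0002  0.0054  0.0001] joints [-0.25  0.32  0.75  1.87 -0.25  1.04  2.04]
```

View pics/w2.png

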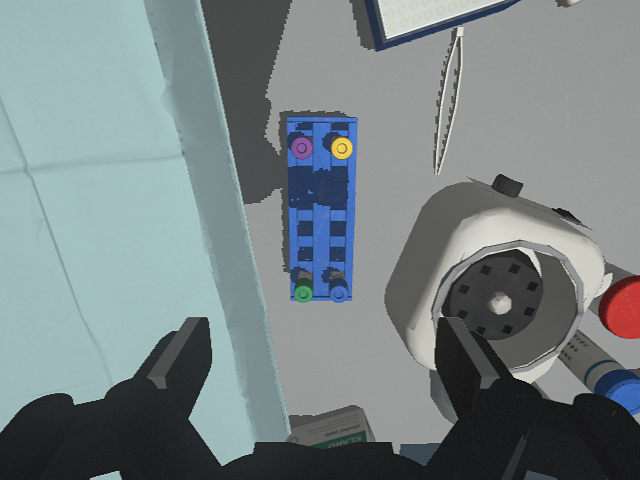

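```bash
python3 -m inch '[[0.002,0.033,-0.0017,0,0,0,-1],[0,0.033,0,0,0,0,-1],[0,0.033,0,0,0,0,-1],[0,0.033,0,0,0,0,-1],[0,0.033,0,0,0,0,-1],[0,0.028,0,0,0,0,-1],[0,0.016,0,0,0,0,-1],[0,0.011,0,0,0,0,-1]]'
python3 -m inch '[[0,0,0,0,0,0,-1],[0,0,0,0,0,0,-0.3],[0,0,0,0,0,0,0],[0,0,0,0,0,0,0],[0,0,0,0,0,0,0.2],[0,0,0,0,0,0,0.4],[0,0,0,0,0,0,1],[0,0,0,0,0,0,1]]' 50
python3 -m inch '[[0,0,0,0,0,0,1],[0,0,0,0,0,0,1],[0,0,0,0,0,0,1],[0,0,0,0,0,0,1]]' 50
python3 - <<'E'
from h import *
show([.5,-.2256,.029],-8.5)
E
```

```text
time: 4.2
tcp_pos: [0.4998, -0.2264, 0.0278]
orientation: [-1.567, 0.115, -0.111]
wrist_force: [0.8, -0.4, -0.5]
gripper_width: 0.0854
time: 4.87
tcp_pos: [0.502, -0.2274, 0.0316]
orientation: [-1.568, 0.111, -0.116]
wrist_force: [-0.7, 0.4, 6.5]
gripper_width: 0.0577
time: 5.2
tcp_pos: [0.502, -0.2274, 0.0316]
orientation: [-1.568, 0.111, -0.116]
wrist_force: [-0.4, 0.7, 6.4]
gripper_width: 0.0575
t 5.20 tcp [ 0.502  -0.2274  0.0316] f [-0.4  0.7  6.4] w 0.0575
shift [-0.0023  0.0026  0.0015] turn [0.0002 0.0037 0.003 ] joints [-0.06  0.65  0.54  2.   -0.55  0.64  2.27]
```

```bash
python3 -m inch '[[0,-0.01,0,0,0,0,1],[0,-0.015,0,0,0,0,1],[0,-0.02,0,0,0,0,1],[0,-0.025,0,0,0,0,1],[0,-0.025,0,0,0,0,1],[0,-0.025,0,0,0,0,1],[0,-0.025,0,0,0,0,1],[0,-0.025,0,0,0,0,1]]'
python3 -m inch '[[-0.02,-0.005,0,0,0,0,1],[-0.02,-0.005,0,0,0,0,1],[-0.02,0,0,0,0,0,1],[-0.01,0,0,0,0,0,1],[0,0,0,0,0,0,1],[0,0,0,0,0,0,1]]'
python3 - <<'E'
from h import *
p,d=cams.capture("side");cv2.imwrite("pics/s2.png",p)
s=sense();P=world("side",d)
b,g,rr=[p[...,i].astype(int) for i in range(3)]
z=P[...,2];m=(d>0)&(b>rr*2)&(b>g*1.4)&(z>.12)&(P[...,0]<.65)&(P[...,1]<-.1)
q=P[m];print(len(q),np.percentile(z[m],[1,50,99]))
zt=np.percentile(z[m],95)
al=q[:,0];t=q
for lo in np.arange(al.min(),al.max(),.02):
    k=(al>=lo)&(al<lo+.02); print(round(lo,3),np.percentile(q[k,2],[2,90]).round(4))
show([.45,.16,.22],17.2)
cv2.imwrite("pics/s2c.png",cv2.resize(p[220:460,220:480],None,fx=2,fy=2))
E
```

```text
time: 5.87
tcp_pos: [0.5003, -0.2267, 0.2017]
orientation: [-1.567, 0.114, -0.114]
wrist_force: [0.4, -0.8, -1.9]
gripper_width: 0.0572
time: 6.37
tcp_pos: [0.4321, -0.2166, 0.2105]
orientation: [-1.567, 0.112, -0.115]
wrist_force: [0.9, 0.5, -2.5]
gripper_width: 0.0574
1308 [0.18101364 0.23746745 0.2728002 ]
0.352 [0.2372 0.2407]
0.372 [0.2113 0.2388]
0.392 [0.1817 0.2389]
0.412 [0.2106 0.2387]
0.432 [0.2101 0.3091]
0.452 [0.1808 0.2381]
0.472 [0.1815 0.2703]
0.492 [0.1816 0.2709]
0.512 [0.2401 0.2404]
t 6.42 tcp [ 0.4326 -0.2168  0.2104] f [ 0.3 -0.3 -1.6] w 0.0574
shift [-0.037  -0.0097  0.3754] turn [ 4.000e-04 -4.444e-01  1.500e-03] joints [-0.27  0.25  0.78  2.06 -0.22  0.91  2.05]
```

View pics/s2c.png

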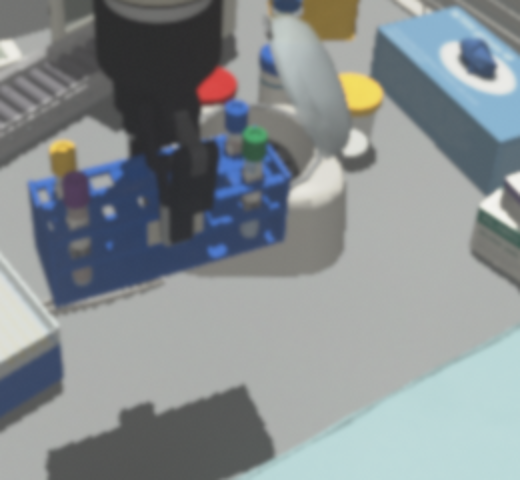

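```bash
python3 -m inch '[[-0.004,0,0.02,0,0,0,1],[-0.004,0,0.0348,0,0,0,1],[-0.004,0,0.0348,0,0,0,1],[-0.004,0,0.0348,0,0,0,1],[-0.004,0,0.0348,0,0,0,1],[-0.004,0,0.0348,0,0,0,1],[-0.004,0,0.0348,0,0,0,1],[-0.004,0,0.0348,0,0,0,1]]'
python3 -m inch '[[-0.004,0,0.0348,0,0,0,1],[-0.004,0,0.0348,0,0,0,1],[-0.0045,0,0.0348,0,-0.05,0,1],[0,0,0.014,0,-0.1,0,1],[0,0,0,0,-0.1,0,1],[0,0,0,0,-0.1,0,1],[0,0,0,0,-0.094,0,1],[0,0,0,0,0,0,1]]'
python3 -m inch '[[0,0,0,0,0,0,1],[0,0,0,0,0,0,1]]'
python3 -c "
from h import *
show([.4452,.1682,.15],17.2)"
```

```text
time: 7.08
tcp_pos: [0.4389, 0.0508, 0.2102]
orientation: [-1.568, 0.113, -0.114]
wrist_force: [2.2, 0.4, -2.0]
gripper_width: 0.0577
time: 7.75
tcp_pos: [0.4427, 0.1684, 0.2097]
orientation: [-1.558, -0.237, 0.237]
wrist_force: [0.6, -0.2, -1.6]
gripper_width: 0.0573
time: 7.92
tcp_pos: [0.4424, 0.1678, 0.2098]
orientation: [-1.559, -0.233, 0.233]
wrist_force: [-0.2, 1.0, -2.2]
gripper_width: 0.0573
t 7.92 tcp [0.4424 0.1678 0.2098] f [-0.2  1.  -2.2] w 0.0573
shift [ 0.0028  0.0598 -0.0004] turn [ 0.0003 -0.0036 -0.0001] joints [-0.85  0.2   0.47  2.07 -0.11  0.9   1.55]
```

```bash
python3 -m inch '[[0.001,0.02,0,0,-0.0035,0,1],[0.001,0.025,0,0,0,0,1],[0.001,0.025,0,0,0,0,1],[0,0.02,0,0,0,0,1],[0,0.012,0,0,0,0,1],[0,0,0,0,0,0,1],[0,0,0,0,0,0,1]]'
cat > m.py <<'E'
from h import *
show([.4573,.1717,.065],17.2)
h=np.radians(17.2);u=np.array([np.cos(h),np.sin(h)]);n=np.array([-u[1],u[0]])
t=sense()["tcp_pos"];print("tcp al/la",(t[:2]@u).round(4),(t[:2]@n).round(4))
for k in("top","side"):
    p,d=cams.capture(k);cv2.imwrite(f"pics/{k}3.png",p);P=world(k,d);z=P[...,2]
    al=P[...,:2]@u;la=P[...,:2]@n
    b,g,rr=[p[...,i].astype(int) for i in range(3)]
    blue=(d>0)&(b>rr*1.8)&(b>g*1.3)&(al>.3)&(al<.62)&(la>-.03)&(la<.1)
    zt=np.percentile(z[blue],50);q=P[blue];
    top=blue&(z>t[2]+.021)&(z<t[2]+.034)
    r_=cv2.minAreaRect(P[top][:,:2].astype(np.float32));bx=cv2.boxPoints(r_)
    e=max([bx[1]-bx[0],bx[2]-bx[1]],key=np.linalg.norm)
    print(k,"rack top z",np.median(z[top]).round(4),"al",(np.array(r_[0])@u).round(4),"la",(np.array(r_[0])@n).round(4),"size",np.round(r_[1],4),"head",np.degrees(np.arctan(e[1]/e[0])).round(2),"al range",np.percentile(al[top],[.5,99.5]).round(4),"la",np.percentile(la[top],[1,99]).round(4),"blue zmin",np.percentile(z[blue],[.5,2]).round(4))
    ln=(d>0)&~blue&(z>.036)&(z<.05)&(al>.39)&(al<.56)
    for nm,lo,hi in(("R",-.03,.005),("L",.055,.09)):
        m=ln&(la>lo)&(la<hi)
        if m.sum()>20:
            f=np.polyfit(al[m]-.45,la[m],1);print(" lip",nm,m.sum(),"la",np.percentile(la[m],[2,50,98]).round(4),"slope deg",np.degrees(f[0]).round(2),"al min",np.percentile(al[m],1).round(4))
E
python3 m.py
```

```text
time: 8.5
tcp_pos: [0.4449, 0.1683, 0.1077]
orientation: [-1.559, -0.236, 0.237]
wrist_force: [-0.2, 0.5, -1.8]
gripper_width: 0.0575
t 8.50 tcp [0.4449 0.1683 0.1077] f [-0.2  0.5 -1.8] w 0.0575
shift [ 0.0129  0.0427 -0.0004] turn [ 0.0007  0.0011 -0.0011] joints [-0.78  0.38  0.42  2.14 -0.24  0.67  1.67]
tcp al/la 0.4748 0.0292Traceback (most recent call last):
  File "m.py", line 10, in <module>
    zt=np.percentile(z[blue],50);q=P[blue];
    return _quantile_unchecked(
        a, q, axis, out, overwrite_input, method, keepdims, weights)
    return _ureduce(a,
                    func=_quantile_ureduce_func,
    ...<5 lines>...
                    overwrite_input=overwrite_input,
                    method=method)
    r = func(a, **kwargs)
    result = _quantile(arr,
                       quantiles=q,
    ...<2 lines>...
                       out=out,
                       weights=wgt)
    slices_having_nans = np.isnan(arr[-1, ...])
                                  ~~~^^^^^^^^^
IndexError: index -1 is out of bounds for axis 0 with size 0
```

```bash
sed -i 's/("top","side"):/("side","wrist"):/; s/P=world(k,d);z=/P=world(k,d,sense());z=/; s/    zt=.*$/    if blue.sum()<50: print(k,"no rack"); continue/' m.py; python3 m.py; python3 - <<'E'
import cv2,numpy as np
a=cv2.imread("pics/side3.png")[170:330,150:390];a=cv2.resize(a,(600,400))
b=cv2.imread("pics/wrist3.png");
cv2.imwrite("pics/both3.png",a);cv2.imwrite("pics/w3c.png",b)
E
```

```text
t 8.55 tcp [0.4455 0.1686 0.1084] f [ 0.2 -0.2 -1.7] w 0.0574
shift [ 0.0122  0.0435 -0.0005] turn [0.0002 0.0013 0.0007] joints [-0.78  0.37  0.42  2.14 -0.24  0.67  1.67]
tcp al/la 0.4754 0.0293
side rack top z 0.1358 al 0.474 la 0.0299 size [0.1658 0.0614] head 16.61 al range [0.3917 0.556 ] la [0.0001 0.0596] blue zmin [0.0777 0.0784]
 lip R 207 la [-0.0156 -0.0109 -0.0066] slope deg -0.1 al min 0.3931
 lip L 51 la [0.0603 0.0653 0.0703] slope deg -4.11 al min 0.3935
wrist rack top z 0.1371 al 0.4555 la 0.0283 size [0.124  0.0582] head 17.2 al range [0.3938 0.512 ] la [0.0001 0.0566] blue zmin [0.0802 0.0809]
```

View pics/both3.png

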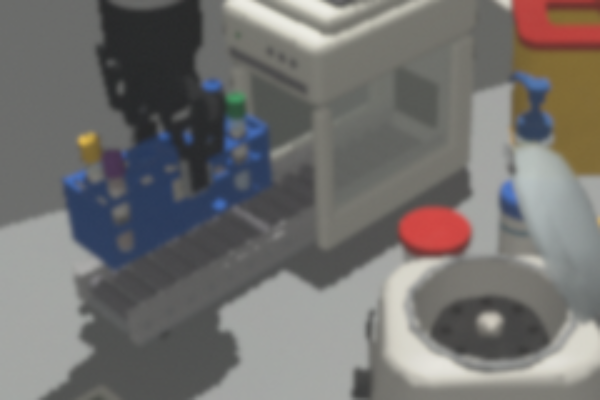

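View pics/w3c.png

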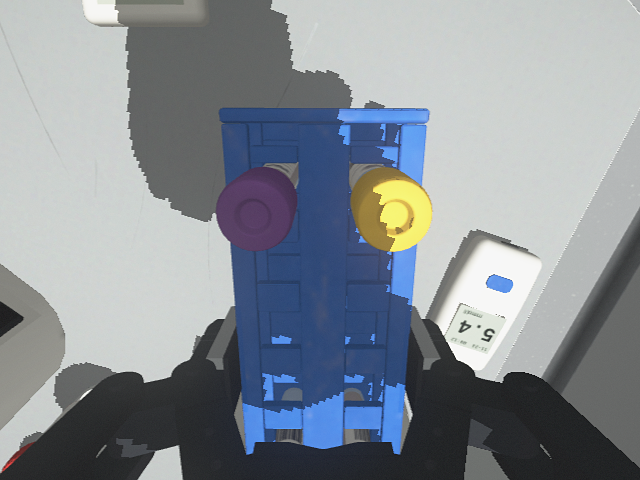

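```bash
python3 -m inch '[[0.005,0.004,-0.0024,0,0,0,1],[0.005,0.007,0,0,0,0,1],[0.002,0.008,0,0,0,0,1],[0,0.006,0,0,0,0,1],[0,0.004,0,0,0,0,1],[0,0.002,0,0,0,0,1],[0,0,0,0,0,0,1]]'
python3 m.py
```

```text
time: 9.23
tcp_pos: [0.4564, 0.1695, 0.0762]
orientation: [-1.558, -0.236, 0.239]
wrist_force: [0.8, -0.4, -2.1]
gripper_width: 0.0573
t 9.23 tcp [0.4564 0.1695 0.0762] f [ 0.8 -0.4 -2.1] w 0.0573
shift [0.0015 0.0112 0.0018] turn [ 0.0004  0.0023 -0.0016] joints [-0.74  0.45  0.39  2.13 -0.29  0.62  1.72]
tcp al/la 0.4862 0.027
side rack top z 0.1036 al 0.4841 la 0.0277 size [0.1641 0.0605] head 16.94 al range [0.4024 0.5659] la [-0.0018  0.0551] blue zmin [0.0454 0.0461]
 lip R 326 la [-0.0156 -0.0094  0.0018] slope deg 0.42 al min 0.3942
 lip L 35 la [0.056  0.0649 0.069 ] slope deg -7.92 al min 0.3931
wrist rack top z 0.105 al 0.4666 la 0.0261 size [0.1242 0.0591] head 17.09 al range [0.4048 0.5231] la [-0.0025  0.054 ] blue zmin [0.0481 0.0487]
 lip R 489 la [-0.016  -0.0105 -0.0068] slope deg 9.86 al min 0.3945
 lip L 475 la [0.0595 0.0632 0.0688] slope deg -0.04 al min 0.3945
```

```bash
python3 -m inch '[[0,0.003,0,0,0,0,1],[0,0.003,0,0,0,0,1],[0,0.002,0,0,0,0,1],[0,0,0,0,0,0,1]]'
python3 -m inch '[[0,0.001,0,0,0,0,1],[0,0.001,0,0,0,0,1],[0,0,0,0,0,0,1]]'
python3 -m inch '[[0,0.001,0,0,0,0,1],[0,0,0,0,0,0,1]]'
python3 m.py
```

```text
time: 9.67
tcp_pos: [0.4567, 0.1697, 0.0686]
orientation: [-1.558, -0.237, 0.238]
wrist_force: [-0.2, -0.0, -1.2]
gripper_width: 0.0573
time: 9.92
tcp_pos: [0.4569, 0.1698, 0.0669]
orientation: [-1.558, -0.237, 0.238]
wrist_force: [-0.3, -0.8, -2.0]
gripper_width: 0.0574
time: 10.08
tcp_pos: [0.457, 0.1698, 0.0659]
orientation: [-1.558, -0.238, 0.238]
wrist_force: [-0.4, 0.1, -1.9]
gripper_width: 0.0574
t 10.08 tcp [0.457  0.1698 0.0659] f [-0.4  0.1 -1.9] w 0.0574
shift [0.0009 0.0009 0.0017] turn [ 0.      0.0025 -0.0001] joints [-0.73  0.47  0.37  2.13 -0.3   0.59  1.73]
tcp al/la 0.4867 0.0271
side rack top z 0.0934 al 0.4841 la 0.0269 size [0.1629 0.0602] head 17.92 al range [0.4029 0.5652] la [-0.002   0.0555] blue zmin [0.0354 0.036 ]
 lip R 310 la [-0.0154 -0.0096  0.0029] slope deg 0.73 al min 0.3946
 lip L 45 la [0.0596 0.0655 0.0707] slope deg 1.43 al min 0.3932
wrist rack top z 0.0941 al 0.4662 la 0.0263 size [0.1233 0.0592] head 17.15 al range [0.4049 0.5232] la [-0.0025  0.054 ] blue zmin [0.0372 0.0378]
 lip R 580 la [-0.016  -0.0105 -0.0069] slope deg 6.85 al min 0.3942
 lip L 571 la [0.0594 0.063  0.0685] slope deg 3.65 al min 0.3943
```

```bash
for i in 1; do python3 -m inch '[[0,0.001,0,0,0,0,1],[0,0,0,0,0,0,1]]'; python3 -m inch '[[0,0.0007,0,0,0,0,1],[0,0,0,0,0,0,1]]';  done
```

```text
time: 10.35
tcp_pos: [0.4569, 0.1698, 0.0649]
orientation: [-1.558, -0.238, 0.238]
wrist_force: [-0.5, -0.5, -1.6]
gripper_width: 0.0574
time: 10.52
tcp_pos: [0.4569, 0.1698, 0.0642]
orientation: [-1.558, -0.237, 0.238]
wrist_force: [-0.1, -0.7, -2.2]
gripper_width: 0.0578
```

```bash
python3 -m inch '[[0,0.0007,0,0,0,0,1],[0,0,0,0,0,0,1]]'; python3 -m inch '[[0,0.0007,0,0,0,0,1],[0,0,0,0,0,0,1]]'
```

```text
time: 10.68
tcp_pos: [0.4572, 0.1699, 0.0637]
orientation: [-1.558, -0.238, 0.237]
wrist_force: [-0.2, -0.2, -1.7]
gripper_width: 0.0572
time: 10.85
tcp_pos: [0.458, 0.1701, 0.0636]
orientation: [-1.557, -0.239, 0.236]
wrist_force: [0.7, 1.0, 4.0]
gripper_width: 0.0574
```

```bash
python3 -m inch '[[0,0,0,0,0,0,1],[0,0,0,0,0,0,0.3],[0,0,0,0,0,0,0],[0,0,0,0,0,0,-0.4],[0,0,0,0,0,0,-0.7],[0,0,0,0,0,0,-0.7],[0,0,0,0,0,0,-0.7]]' 20
python3 m.py
```

```text
time: 11.43
tcp_pos: [0.4567, 0.1697, 0.0627]
orientation: [-1.558, -0.237, 0.238]
wrist_force: [-0.8, -0.3, 0.9]
gripper_width: 0.0724
t 11.43 tcp [0.4567 0.1697 0.0627] f [-0.8 -0.3  0.9] w 0.0724
shift [ 0.0011 -0.0023  0.0017] turn [ 0.0001  0.0025 -0.0006] joints [-0.73  0.48  0.37  2.13 -0.3   0.59  1.73]
tcp al/la 0.4865 0.0271
side rack top z 0.0909 al 0.4851 la 0.0177 size [0.164  0.0784] head 15.72 al range [0.4037 0.566 ] la [-0.002   0.0558] blue zmin [0.0331 0.0339]
 lip R 235 la [-0.0156 -0.0105  0.0034] slope deg -0.2 al min 0.3946
 lip L 53 la [0.0605 0.0654 0.0699] slope deg 0.85 al min 0.3937
wrist rack top z 0.0916 al 0.4662 la 0.0259 size [0.1217 0.0581] head 17.04 al range [0.4056 0.522 ] la [-0.0024  0.0541] blue zmin [0.0349 0.0354]
 lip R 661 la [-0.0161 -0.0105 -0.0067] slope deg 5.46 al min 0.3943
 lip L 811 la [0.0595 0.0638 0.0689] slope deg 2.8 al min 0.3944
```

```bash
python3 -m inch '[[0,-0.008,0,0,0,0,-0.7],[0,-0.02,0,0,0,0,-0.7],[0,-0.03,0,0,0,0,-0.7],[0,-0.035,0,0,0,0,-0.7],[0,-0.035,0,0,0,0,1],[-0.03,-0.005,0,0,0,0,1],[-0.04,0,0,0,0,0,1],[-0.03,0,0,0,0,0,1]]' 20
python3 -m inch '[[-0.02,0,0,0,0,-0.12,1],[0,0,0,0,0,-0.12,1],[0,0,0,0,0,-0.12,1],[0,0,0,0,0,0,1],[0,0,0,0,0,0,1]]'
python3 - <<'E'
from h import *
show([.36*.9553-.027*.2957,.36*.2957+.027*.9553,.075],17.2,35)
s=sense();h=np.radians(17.2);t=s["tcp_pos"];print("al",t[0]*np.cos(h)+t[1]*np.sin(h),"la",-t[0]*np.sin(h)+t[1]*np.cos(h))
print(R.from_rotvec(s["orientation"]).as_matrix().round(3))
E
```

```text
time: 12.2
tcp_pos: [0.3596, 0.1391, 0.1965]
orientation: [-1.557, -0.237, 0.237]
wrist_force: [-0.0, -0.5, -0.3]
gripper_width: 0.0241
time: 12.62
tcp_pos: [0.3441, 0.1323, 0.1984]
orientation: [-1.512, -0.401, 0.062]
wrist_force: [1.3, 0.4, 0.9]
gripper_width: 0.0
t 12.62 tcp [0.3441 0.1323 0.1984] f [1.3 0.4 0.9] w 0.0000
shift [-0.0346  0.1187  0.0015] turn [-0.0059 -0.0041 -0.3912] joints [-0.63 -0.1   0.14  2.42  0.09  0.61  1.31]
al 0.367861355023663 la 0.024590474230509377
[[ 0.933  0.206 -0.294]
 [ 0.286  0.071  0.956]
 [ 0.218 -0.976  0.007]]
```

```bash
python3 -m inch '[[-0.0068,0.0305,0.002,0,0,0,1],[-0.0068,0.0305,0,0,0,0,1],[-0.0068,0.0305,0,0,0,0,1],[-0.0066,0.029,0,0,0,0,1],[0,0,0,0,0,0,1]]'
cat > q.py <<'E'
from h import *
s=sense();h=17.2;c,d=np.cos(np.radians(h)),np.sin(np.radians(h));t=s["tcp_pos"]
M=R.from_rotvec(s["orientation"]).as_matrix()
print("al %.4f la %.4f z %.4f lean %.1f head %.2f zc %.3f"%(t[0]*c+t[1]*d,-t[0]*d+t[1]*c,t[2],np.degrees(np.arcsin(M[2,0])),np.degrees(np.arctan2(M[1,0],M[0,0])),M[2,2]),s["joints"].round(2),s["wrist_force"].round(1),round(s["time"],2))
E
python3 q.py
python3 -m inch '[[0,0,0,0,0,-0.1,1],[0,0,0,0,0,-0.1,1],[0,0,0,0,0,0,1]]'; python3 q.py
```

```text
time: 13.03
tcp_pos: [0.3459, 0.1234, 0.1449]
orientation: [-1.558, -0.4, 0.07]
wrist_force: [0.3, -0.2, -0.1]
gripper_width: 0.0
al 0.3670 la 0.0156 z 0.1449 lean 11.8 head 17.45 zc -0.037 [-0.03  0.06 -0.48  2.43  0.23  0.47  1.17] [ 0.3 -0.2 -0.1] 13.03
time: 13.28
tcp_pos: [0.3331, 0.1125, 0.1257]
orientation: [-1.603, -0.384, 0.118]
wrist_force: [0.1, -0.8, 0.2]
gripper_width: -0.0002
al 0.3514 la 0.0089 z 0.1257 lean 9.0 head 18.61 zc -0.077 [ 0.27  0.15 -0.81  2.43  0.45  0.51  0.98] [ 0.1 -0.8  0.2] 13.28
```

```bash
python3 -c "
from h import *
show([.383*.9553-.0268*.2957,.383*.2957+.0268*.9553,.13],17.2,0)"
```

```text
t 13.28 tcp [0.3331 0.1125 0.1257] f [ 0.1 -0.8  0.2] w -0.0002
shift [ 0.0323 -0.0006  0.0171] turn [0.0756 0.0184 0.1581] joints [ 0.27  0.15 -0.81  2.43  0.45  0.51  0.98]
```

```bash
python3 -m inch '[[0.016,-0.002,0.009,0.038,0.009,0.08,1],[0.016,-0.002,0.008,0.038,0.009,0.078,1],[0,0,0,0,0,0,1],[0,0,0,0,0,0,1],[0,0,0,0,0,0,1]]'; python3 q.py; python3 -c "
from h import *
show([.384*.9553-.0268*.2957,.384*.2957+.0268*.9553,.075],17.2,0)"
```

```text
time: 13.7
tcp_pos: [0.3579, 0.1388, 0.1329]
orientation: [-1.559, -0.239, 0.234]
wrist_force: [-0.8, -0.8, 0.4]
gripper_width: 0.0001
al 0.3829 la 0.0268 z 0.1329 lean 0.2 head 17.29 zc -0.002 [ 0.28  0.28 -0.81  2.26  0.32  0.71  1.11] [-0.8 -0.8  0.4] 13.7
t 13.70 tcp [0.3579 0.1388 0.1329] f [-0.8 -0.8  0.4] w 0.0001
shift [0.0009 0.0579 0.0001] turn [0.002  0.0015 0.0027] joints [ 0.28  0.28 -0.81  2.26  0.32  0.71  1.11]
```

```bash
python3 -m inch '[[0,0.02,0,0,0,0,1],[0,0.022,0,0,0,0,1],[0,0.016,0,0,0,0,1],[0,0,0,0,0,0,1]]'; python3 q.py
python3 -m inch '[[0.006,0,0,0,0,0,1],[0.006,0,0,0,0,0,1],[0.005,0,0,0,0,0,1],[0.005,0,0,0,0,0,1],[0.005,0,0,0,0,0,1],[0.005,0,0,0,0,0,1]]';python3 q.py
```

```text
time: 14.03
tcp_pos: [0.3556, 0.1376, 0.0734]
orientation: [-1.561, -0.237, 0.239]
wrist_force: [-1.1, -1.0, -0.5]
gripper_width: -0.0
al 0.3804 la 0.0263 z 0.0734 lean -0.1 head 17.36 zc -0.003 [ 0.16  0.41 -0.7   2.31  0.49  0.58  0.95] [-1.1 -1.  -0.5] 14.03
time: 14.53
tcp_pos: [0.3898, 0.1485, 0.076]
orientation: [-1.558, -0.24, 0.232]
wrist_force: [0.2, 0.1, 0.5]
gripper_width: -0.0003
al 0.4163 la 0.0266 z 0.0760 lean 0.3 head 17.22 zc -0.001 [ 0.16  0.45 -0.69  2.23  0.5   0.61  0.96] [0.2 0.1 0.5] 14.53
```

```bash
cat > k.py <<'E'
from h import *
h=np.radians(17.2);u=np.array([np.cos(h),np.sin(h)]);n=np.array([-u[1],u[0]])
p,d=cams.capture("side");P=world("side",d);z=P[...,2];al=P[...,:2]@u;la=P[...,:2]@n
b,g,rr=[p[...,i].astype(int) for i in range(3)]
m=(d>0)&(b>rr*1.8)&(b>g*1.3)&(al>.3)&(al<.8)&(la>-.03)&(la<.1)&(z>.03)&(z<.096)
print("rack al",np.percentile(al[m],[.3,1,99,99.7]).round(4),"la",np.percentile(la[m],[1,99]).round(4),"z",np.percentile(z[m],[1,99]).round(4),m.sum())
cv2.imwrite("pics/side_k.png",p)
E
python3 k.py; python3 q.py
```

```text
rack al [0.4254 0.4257 0.5878 0.5885] la [-0.0019  0.056 ] z [0.0333 0.0933] 1575
al 0.4174 la 0.0266 z 0.0761 lean 0.4 head 17.19 zc -0.000 [ 0.15  0.45 -0.69  2.23  0.5   0.61  0.96] [ 2.   0.6 -0.1] 14.58
```

```bash
python3 -m inch '[[0.005,0,0,0,0,0,1],[0.008,0,0,0,0,0,1],[0.008,0,0,0,0,0,1],[0.008,0,0,0,0,0,1],[0.008,0,0,0,0,0,1],[0.008,0,0,0,0,0,1],[0.008,0,0,0,0,0,1],[0.005,0,0,0,0,0,1]]';python3 q.py
python3 -m inch '[[0.004,0.001,0,0,0,-0.08,1],[0.004,0.002,0,0,0,-0.08,1],[0.004,0.002,0,0,0,-0.08,1],[0.004,0.002,0,0,0,-0.08,1],[0,0,0,0,0,0,1]]';python3 q.py
```

```text
time: 15.25
tcp_pos: [0.4456, 0.1661, 0.0759]
orientation: [-1.557, -0.24, 0.232]
wrist_force: [0.2, -0.7, 0.6]
gripper_width: 0.0001
al 0.4748 la 0.0270 z 0.0759 lean 0.3 head 17.24 zc -0.000 [ 0.13  0.52 -0.67  2.1   0.52  0.68  0.98] [ 0.2 -0.7  0.6] 15.25
time: 15.67
tcp_pos: [0.458, 0.1697, 0.0699]
orientation: [-1.5, -0.484, -0.013]
wrist_force: [-1.2, -1.6, 0.1]
gripper_width: 0.0
al 0.4877 la 0.0267 z 0.0699 lean 18.4 head 17.51 zc -0.005 [-0.15  0.39 -0.35  2.31  0.92  0.23  0.54] [-1.2 -1.6  0.1] 15.67
```

```bash
python3 -m inch '[[0.005,0.0016,0,0,0,0,1],[0.007,0.0023,0,0,0,0,1],[0.007,0.0023,0,0,0,0,1],[0.007,0.0023,0,0,0,0,1],[0.007,0.0023,0,0,0,0,1],[0.006,0.002,0,0,0,0,1],[0.004,0.0014,0,0,0,0,1]]';python3 q.py
python3 -m inch '[[0,0,0,0,0,-0.08,1],[0,0,0,0,0,-0.08,1],[0,0,0,0,0,-0.08,1],[0,0,0,0,0,-0.05,1],[0,0,0,0,0,0,1]]';python3 q.py; python3 k.py
```

```text
time: 16.25
tcp_pos: [0.5051, 0.1836, 0.071]
orientation: [-1.496, -0.48, -0.018]
wrist_force: [-0.7, -0.5, 0.2]
gripper_width: 0.0002
al 0.5367 la 0.0260 z 0.0710 lean 18.5 head 17.14 zc -0.001 [-0.09  0.46 -0.41  2.2   0.87  0.29  0.63] [-0.7 -0.5  0.2] 16.25
time: 16.67
tcp_pos: [0.5103, 0.1761, 0.0703]
orientation: [-1.497, -0.572, -0.12]
wrist_force: [-0.4, 0.2, -0.7]
gripper_width: 0.0001
al 0.5396 la 0.0173 z 0.0703 lean 25.3 head 17.34 zc -0.031 [-0.23  0.43 -0.26  2.29  1.58  0.2  -0.11] [-0.4  0.2 -0.7] 16.67
rack al [0.5501 0.5504 0.6332 0.6363] la [-0.0015  0.0548] z [0.0335 0.0933] 375
```

```bash
python3 -m inch '[[-0.012,-0.01,0,0,0,0,1],[-0.012,-0.01,0,0,0,0,1],[0,0,0,0,0,-0.06,1],[0,0,0,0,0,-0.06,1],[0,0,0,0,0,-0.06,1],[0,0,0,0,0,0,1]]';python3 q.py
python3 -m inch '[[0,0,0,0,0,-0.08,1],[0,0,0,0,0,-0.08,1],[0,0,0,0,0,0,1],[0,0,0,0,0,0,1]]';python3 q.py
python3 -c "
from h import *
show([.52*.9553-.0268*.2957,.52*.2957+.0268*.9553,.075],17.2,40)"
```

```text
time: 17.22
tcp_pos: [0.4792, 0.163, 0.0756]
orientation: [-1.476, -0.658, -0.209]
wrist_force: [-0.3, 0.7, -1.0]
gripper_width: -0.0001
al 0.5060 la 0.0140 z 0.0756 lean 31.7 head 17.73 zc -0.041 [-0.04  0.43 -0.49  2.42  2.17  0.38 -0.69] [-0.3  0.7 -1. ] 17.22
time: 17.55
tcp_pos: [0.4695, 0.1648, 0.0427]
orientation: [-1.485, -0.695, -0.183]
wrist_force: [1.1, -0.1, 0.6]
gripper_width: 0.0001
al 0.4972 la 0.0186 z 0.0427 lean 31.8 head 20.58 zc -0.065 [ 0.24  0.66 -0.84  2.43  2.15  0.65 -0.52] [ 1.1 -0.1  0.6] 17.55
t 17.55 tcp [0.4695 0.1648 0.0427] f [ 1.1 -0.1  0.6] w 0.0001
shift [ 0.0368 -0.0157  0.0057] turn [ 0.0422  0.0532 -0.1404] joints [ 0.24  0.66 -0.84  2.43  2.15  0.65 -0.52]
```

```bash
python3 -m inch '[[0.012,-0.014,0.002,0,0,0,1],[0.018,-0.008,0.002,0.021,0.026,0,1],[0.014,0.002,0.002,0.021,0.026,0,1],[0,0,0,0,0,0,1],[0,0,0,0,0,0,1]]';python3 q.py
python3 -c "
from h import *
show([.53*.9553-.0268*.2957,.53*.2957+.0268*.9553,.075],17.2,42)"
```

```text
time: 17.97
tcp_pos: [0.4966, 0.1819, 0.0908]
orientation: [-1.439, -0.676, -0.216]
wrist_force: [-0.1, 0.1, -0.1]
gripper_width: -0.0
al 0.5281 la 0.0269 z 0.0908 lean 33.1 head 17.79 zc -0.015 [ 0.26  0.53 -0.84  2.36  2.    0.49 -0.42] [-0.1  0.1 -0.1] 17.97
t 17.97 tcp [0.4966 0.1819 0.0908] f [-0.1  0.1 -0.1] w -0.0000
shift [-0.0071  0.0143  0.0001] turn [ 0.0112  0.0095 -0.156 ] joints [ 0.26  0.53 -0.84  2.36  2.    0.49 -0.42]
```

```bash
python3 -m inch '[[-0.006,0.009,0,0.005,0.005,0,1],[-0.006,0.01,0,0.005,0.005,0,1],[0.005,0.003,0,0,0,0,1],[0.006,0.004,0,0,0,0,1],[0.006,0.004,0,0,0,0,1],[0.006,0.004,0,0,0,0,1],[0,0,0,0,0,0,1]]';python3 q.py
python3 -m inch '[[0,0,0,0,0,-0.06,1],[0,0,0,0,0,-0.06,1],[0,0,0,0,0,0,1]]';python3 q.py;python3 k.py;python3 -c "
from h import *
show([.57*.9553-.0268*.2957,.57*.2957+.0268*.9553,.062],17.2,42)"
```

```text
time: 18.55
tcp_pos: [0.5227, 0.1913, 0.0656]
orientation: [-1.423, -0.662, -0.216]
wrist_force: [0.1, 0.5, 0.3]
gripper_width: -0.0003
al 0.5559 la 0.0282 z 0.0656 lean 32.8 head 16.89 zc 0.005 [ 0.25  0.63 -0.82  2.31  2.06  0.52 -0.43] [0.1 0.5 0.3] 18.55
time: 18.8
tcp_pos: [0.518, 0.1903, 0.0627]
orientation: [-1.384, -0.744, -0.305]
wrist_force: [-1.5, 0.4, -1.3]
gripper_width: 0.0001
al 0.5511 la 0.0286 z 0.0627 lean 39.4 head 16.84 zc 0.007 [ 0.31  0.72 -0.9   2.38  2.33  0.71 -0.63] [-1.5  0.4 -1.3] 18.8
rack al [0.5629 0.5632 0.6417 0.6447] la [-0.0013  0.0528] z [0.0341 0.0938] 342
t 18.85 tcp [0.5188 0.1903 0.063 ] f [ 0.5 -0.2  0.5] w 0.0004
shift [ 0.0134  0.0123 -0.0016] turn [-0.0045 -0.0051 -0.0474] joints [ 0.31  0.72 -0.9   2.38  2.32  0.7  -0.63]
```

```bash
python3 -m inch '[[0.004,0.0034,-0.0016,0,0,-0.02,1],[0.0046,0.0038,0,0,0,-0.02,1],[0.0046,0.0038,0,0,0,0,1],[0.0046,0.0038,0,0,0,0,1],[0.0038,0.0032,0,0,0,0,1],[0.002,0.0018,0,0,0,0,1],[0,0,0,0,0,0,1]]';python3 q.py;python3 k.py
```

```text
time: 19.43
tcp_pos: [0.5515, 0.1985, 0.0657]
orientation: [-1.371, -0.776, -0.34]
wrist_force: [0.6, -0.7, 0.6]
gripper_width: 0.0001
al 0.5856 la 0.0266 z 0.0657 lean 41.9 head 16.81 zc 0.005 [ 0.3   0.75 -0.88  2.33  2.37  0.72 -0.63] [ 0.6 -0.7  0.6] 19.43
rack al [0.5893 0.5898 0.6088 0.6187] la [-0.0008  0.0483] z [0.0378 0.094 ] 222
```

```bash
python3 -m inch '[[0.0005,0.003,0,0,0,0,1],[0.0015,0.0015,0,0,0,0,1],[0.0015,0.0014,0,0,0,0,1],[0.0015,0.0014,0,0,0,0,1],[0,0,0,0,0,0,1]]';python3 q.py;python3 -m inch '[[0.0008,0.0007,0,0,0,0,1],[0.0008,0.0007,0,0,0,0,1],[0.0008,0.0007,0,0,0,0,1],[0,0,0,0,0,0,1]]';python3 q.py;python3 k.py
```

```text
time: 19.9
tcp_pos: [0.5589, 0.2009, 0.063]
orientation: [-1.371, -0.775, -0.339]
wrist_force: [0.1, -0.1, 0.4]
gripper_width: -0.0003
al 0.5933 la 0.0266 z 0.0630 lean 41.8 head 16.79 zc 0.006 [ 0.3   0.76 -0.88  2.31  2.37  0.72 -0.62] [ 0.1 -0.1  0.4] 19.9
time: 20.23
tcp_pos: [0.5611, 0.2016, 0.0628]
orientation: [-1.371, -0.775, -0.338]
wrist_force: [-1.9, -0.3, 1.8]
gripper_width: 0.0002
al 0.5956 la 0.0267 z 0.0628 lean 41.8 head 16.83 zc 0.006 [ 0.29  0.76 -0.87  2.3   2.36  0.71 -0.62] [-1.9 -0.3  1.8] 20.23
rack al [0.598  0.5986 0.6173 0.623 ] la [0.0016 0.0496] z [0.0391 0.0946] 183
```

```bash
python3 -m inch '[[0.0008,0.0007,0,0,0,0,1],[0,0,0,0,0,0,1]]';python3 q.py;python3 -m inch '[[0.0008,0.0007,0,0,0,0,1],[0,0,0,0,0,0,1]]';python3 q.py
```

```text
time: 20.45
tcp_pos: [0.5611, 0.2017, 0.0626]
orientation: [-1.372, -0.774, -0.337]
wrist_force: [-9.0, -4.7, 5.8]
gripper_width: -0.0002
al 0.5957 la 0.0268 z 0.0626 lean 41.7 head 16.86 zc 0.006 [ 0.29  0.76 -0.87  2.3   2.36  0.71 -0.62] [-9.  -4.7  5.8] 20.45
time: 20.62
tcp_pos: [0.5612, 0.2018, 0.0624]
orientation: [-1.372, -0.774, -0.336]
wrist_force: [-12.9, -6.6, 11.6]
gripper_width: -0.0003
al 0.5958 la 0.0268 z 0.0624 lean 41.7 head 16.90 zc 0.005 [ 0.29  0.76 -0.87  2.3   2.36  0.71 -0.62] [-12.9  -6.6  11.6] 20.62
```

```bash
python3 -m inch '[[0.0008,0.0007,0,0,0,0,1],[0,0,0,0,0,0,1]]';python3 q.py;python3 k.py
```

```text
time: 20.78
tcp_pos: [0.5612, 0.2018, 0.0621]
orientation: [-1.373, -0.773, -0.335]
wrist_force: [-16.1, -8.3, 14.6]
gripper_width: 0.0001
al 0.5958 la 0.0269 z 0.0621 lean 41.6 head 16.92 zc 0.005 [ 0.29  0.76 -0.87  2.3   2.36  0.71 -0.61] [-16.1  -8.3  14.6] 20.78
rack al [0.5981 0.5986 0.6214 0.6296] la [0.0022 0.0493] z [0.0381 0.0941] 185
```

```bash
python3 -m inch '[[-0.002,-0.0018,0,0,0,0,1],[-0.008,-0.007,0,0,0,0,1],[-0.012,-0.012,0,0,0,0,1],[-0.012,-0.02,0,0,0,0,1],[-0.01,-0.025,0,0,0,0,1],[-0.01,-0.025,0,0,0,0,1],[0,0,0,0,0,0,1],[0,0,0,0,0,0,1]]';python3 q.py;python3 k.py
python3 - <<'E'
from h import *
a=cv2.imread("pics/side_k.png")[110:310,180:360];a=cv2.resize(a,(540,600),interpolation=cv2.INTER_CUBIC)
cv2.imwrite("pics/f1.png",a)
s=sense();p,d=cams.capture("wrist");cv2.imwrite("pics/f2.png",p)
h=np.radians(17.2);u=np.array([np.cos(h),np.sin(h)]);n=np.array([-u[1],u[0]])
P=world("wrist",d,s);z=P[...,2];al=P[...,:2]@u;la=P[...,:2]@n
b,g,rr=[p[...,i].astype(int) for i in range(3)]
m=(d>0)&(b>rr*1.8)&(b>g*1.3)&(al>.5)&(al<.8)&(la>-.03)&(la<.1)&(z>.04)&(z<.1)
print(m.sum(),np.percentile(al[m],[1,20,50,80]) if m.any() else "")
E
```

```text
time: 21.5
tcp_pos: [0.4937, 0.1976, 0.0634]
orientation: [-1.362, -0.776, -0.314]
wrist_force: [0.1, -0.2, 0.8]
gripper_width: 0.0003
al 0.5300 la 0.0428 z 0.0634 lean 41.1 head 17.68 zc 0.011 [ 0.52  1.03 -1.24  2.43  2.28  1.04 -0.36] [ 0.1 -0.2  0.8] 21.5
rack al [0.5984 0.5987 0.6168 0.6191] la [0.0034 0.0491] z [0.0389 0.0939] 287
1838 [0.51759332 0.60109709 0.6016659  0.60223756]
```

View pics/f1.png

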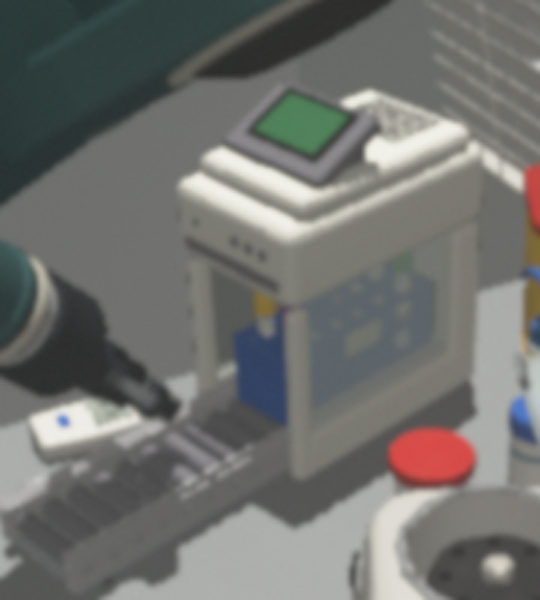

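View pics/f2.png

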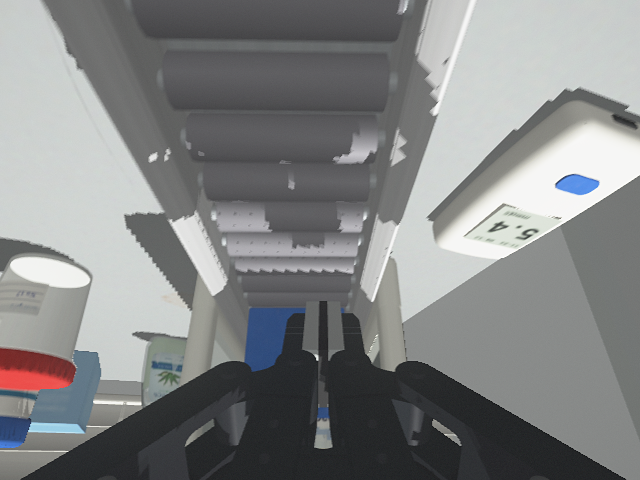

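```bash
python3 - <<'E'
from h import *
h=np.radians(17.2);u=np.array([np.cos(h),np.sin(h)]);n=np.array([-u[1],u[0]])
for k,f in(("top","pics/top0.npy"),("side","pics/side0.npy"),("sidenow",None),("wrist",None)):
    if f: d=np.load(f);kk=k;s=None
    else: kk="side" if "side" in k else k; s=sense();_,d=cams.capture(kk)
    P=world(kk,d,s);z=P[...,2];al=P[...,:2]@u;la=P[...,:2]@n
    for lo,hi,l0,l1,nm in((.16,.2,-.03,.085,"hood face"),(.06,.14,-.036,-.015,"pillR"),(.06,.14,.068,.095,"pillL"),(.005,.03,-.02,.075,"lane end low"),(.033,.047,-.02,-.004,"lipR"),(.033,.047,.058,.075,"lipL")):
        m=(d>0)&(z>lo)&(z<hi)&(la>l0)&(la<l1)&(al>.37)&(al<.72)
        if m.sum()>30:
            hh,e=np.histogram(al[m],np.arange(.37,.72,.003));print(k,nm,m.sum(),"p.5,2,10",np.percentile(al[m],[.5,2,10]).round(4),"mode",e[hh.argmax()].round(3),hh.max())
E
```

```text
top hood face 212 p.5,2,10 [0.578  0.5783 0.5788] mode 0.58 112
top pillR 44 p.5,2,10 [0.5837 0.5837 0.584 ] mode 0.583 35
top pillL 51 p.5,2,10 [0.5834 0.5834 0.5837] mode 0.583 35
top lane end low 1534 p.5,2,10 [0.3805 0.3953 0.4152] mode 0.589 56
top lipR 332 p.5,2,10 [0.3933 0.396  0.4132] mode 0.448 7
top lipL 357 p.5,2,10 [0.3931 0.3969 0.4133] mode 0.571 7
side hood face 561 p.5,2,10 [0.5785 0.5787 0.5798] mode 0.58 442
side pillR 1329 p.5,2,10 [0.5841 0.5853 0.5891] mode 0.586 66
side pillL 635 p.5,2,10 [0.5839 0.5847 0.5866] mode 0.586 67
side lane end low 2064 p.5,2,10 [0.3932 0.3947 0.4006] mode 0.397 107
side lipR 406 p.5,2,10 [0.3932 0.3953 0.409 ] mode 0.4 9
side lipL 587 p.5,2,10 [0.3932 0.396  0.4119] mode 0.394 10
sidenow hood face 1225 p.5,2,10 [0.374  0.3805 0.3991] mode 0.58 429
sidenow pillR 1378 p.5,2,10 [0.4662 0.4725 0.5868] mode 0.586 70
sidenow pillL 508 p.5,2,10 [0.5834 0.5846 0.5859] mode 0.586 68
sidenow lane end low 1902 p.5,2,10 [0.3928 0.3942 0.4   ] mode 0.397 100
sidenow lipR 415 p.5,2,10 [0.3935 0.3952 0.408 ] mode 0.586 12
sidenow lipL 471 p.5,2,10 [0.3933 0.3952 0.4088] mode 0.394 10
wrist pillR 2099 p.5,2,10 [0.4686 0.4693 0.4705] mode 0.586 748
wrist pillL 10882 p.5,2,10 [0.4671 0.4678 0.4697] mode 0.475 1596
wrist lane end low 36395 p.5,2,10 [0.4296 0.4324 0.4414] mode 0.442 4527
wrist lipR 13666 p.5,2,10 [0.4213 0.4226 0.4266] mode 0.424 847
wrist lipL 11680 p.5,2,10 [0.4196 0.4209 0.425 ] mode 0.424 700
```

```bash
python3 -m inch '[[0.01,-0.012,0,0,0,0,1],[0.013,-0.015,0,0,0,0,1],[0.013,-0.015,0,0,0,0,1],[0,0,0,0,0,0,1],[0,0,0,0,0,0,1],[0,0,0,0,0,0,1]]';python3 q.py;python3 k.py
python3 - <<'E'
from h import *
p,d=cams.capture("top");P=world("top",d)
o=np.load("pics/top0.npy");O=world("top",o)
for nm,(u,v) in dict(red=(307,240),yellow=(326,187),meter=(235,340),tw=(384,310),timer=(348,362),box=(402,345)).items(): print(nm,P[v,u].round(3),O[v,u].round(3))
E
```

```text
time: 22.2
tcp_pos: [0.4959, 0.1954, 0.1229]
orientation: [-1.372, -0.792, -0.318]
wrist_force: [-0.5, 0.9, 0.4]
gripper_width: 0.0004
al 0.5315 la 0.0400 z 0.1229 lean 41.6 head 18.56 zc -0.004 [ 0.6   0.88 -1.35  2.42  2.1   0.95 -0.28] [-0.5  0.9  0.4] 22.2
rack al [0.5979 0.5988 0.614  0.6187] la [0.0026 0.0482] z [0.0395 0.0936] 282
red [0.635 0.045 0.067] [0.635 0.045 0.069]
yellow [ 0.759 -0.039  0.071] [ 0.759 -0.039  0.07 ]
meter [0.448 0.281 0.024] [0.449 0.282 0.017]
tw [ 0.423 -0.099 -0.003] [ 0.422 -0.099 -0.001]
timer [0.305 0.051 0.465] [0.322 0.027 0.014]
box [ 0.305 -0.032  0.523] [ 0.324 -0.105  0.066]
```

```bash
python3 -c "
from rig import finish_job,sense
print(finish_job(),sense()['time'])"
```

```text
the job is handed in; nothing more can be done
the job is handed in; nothing more can be done
```

The rack is on the lane and pushed in under the hood. It stopped hard where the back stop should be, so I judge it home, but I could not see the stop itself.

- **What I did:** I gripped the rack across its labels, carried it level past the centrifuge, set it between the guides and let go. I pushed it in with the closed fingers, leaning the tool back to about 42° under the hood. I then pulled the tool clear and handed the job in at about 22 s.
- **Home check by force:** It rolled in at under 2 N. It then stopped dead within 1 mm of where I expected home, and the push force rose to about 18 N sideways (23 N in all) with no further movement. It stayed put after I let go.
- **Home check by camera, not fully agreeing:** From the hood's front face the end plate sits about 18 to 20 mm inside, which fits home. From the lane's open end it comes out 3 to 5 mm short. I put that down to measurement error and did not push again.
- **Lean trouble:** Part-way through leaning the tool the arm hit joint limits. The tool drifted up to 18 mm sideways, at one point down to 43 mm above the worktop, and no contact force showed.
- **Other things:** Both cups, the meter and the tweezers were where they started. The arm hid the timer and the white-topped box near the robot in the last picture, so I did not recheck those. The wrist force was about zero when I handed in.

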